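Inspect the next cuvette in the light path

TASK

Cleaned glass cuvettes are being checked one after another at the inspection camera: put the 40 mm cell that stands on the rubber mat back into its own slot in the cell block, lowering it in upright and not dropping it. Then take the 20 mm cell out of the block and hold it upright and still in the light path, about midway between lamp and camera and turned square so that the beam passes lengthwise through both of its clear end windows, and finish there while still holding it. Handle both cells by their frosted long sides only and never put a finger on a clear window, do not bump the lamp, the camera or their rail, and leave everything else where it is.

Things in the scene. Friction and masses are not known exactly. Their poses are not given: they have to be found in the camera images.
- cell40: the 40 mm glass cell: open-topped cuvette 42.5 mm long (its x, the light path), 12.5 wide (y), 45 tall (z), 35 g; origin at centre of underside. The long sides (its +y and -y) are frosted, flat, full height, 12.5 mm apart: grip there. The short ends (+x, -x) are clear windows set back 0.5 mm. Starts upright and alone on the mat, turned any way
- cell40_windows: the two clear end windows of the 40 mm cell (same frame as the cell), not to be touched
- cell20: the 20 mm glass cell: same make, 22.5 mm long (x, the light path), 12.5 wide (y), 45 tall (z), 22 g; origin at centre of underside; frosted long sides at +y and -y, clear windows at +x and -x. The opening for light is 9 mm wide (y), from 2 to 45 mm above the underside. Starts upright in its slot in the block, its upper 25 mm standing out
- cell20_windows: the two clear end windows of the 20 mm cell (same frame as the cell), not to be touched
- cell10: the 10 mm cell, 12.5 x 12.5 x 45 mm, standing in its slot in the block; origin at the centre of its underside; leave it
- block: the cell block, fixed: dark grey plastic, 120 (x) x 100 (y) x 30 (z) mm, four upright slots 20 mm deep, their long sides along its x, in two rows 60 mm apart; small metal label plates by the slots bear one mark per centimetre of path; origin at centre of underside. Stands to the left or the right of the rail
- slot40 (a point): centre of the floor of the empty slot of the 40 mm cell, 10 mm above the table; slot 46.5 x 16.5 mm (2 mm play on each side), its mouth 20 mm higher with a 3 mm chamfer all round; at x -22, y +30 mm in the block's frame, axes as the block's
- slot20 (a point): centre of the floor of the 20 mm cell's slot (26.5 x 16.5 mm), at x +32, y +30 mm in the block's frame; the 20 mm cell stands in it
- slot50 (a point): centre of the floor of the 50 mm slot (56.5 x 16.5 mm), empty, its cell is not here; at x -22, y -30 mm in the block's frame; not the place for the 40 mm cell
- bench: the inspection bench, fixed: aluminium optical rail 320 mm long (its y axis), 40 wide, 25 high, with a finned LED lamp at its +y end and a camera with a ribbed black lens at its -y end, facing each other along y on short posts, at most 54 mm wide (x), tops 105 mm above the table; origin at the middle of the rail's underside
- beam (a point): the middle of the light path, 80 mm above the table, on the optical axis (which runs along the bench's y axis); lamp front and camera lens are each 42 mm away from it along y; the rail's top is 55 mm below it; axes as the bench's
- mat: black rubber mat 160 (x) x 300 (y) x 3 mm, fixed; origin at the centre of its underside
- tiprack: green pipette-tip rack 118 x 80 x 60 mm, fixed, on the other side of the rail from the block; origin at the centre of its underside
- petri: single flat culture dish, 92 mm across and 16 mm high, loose; origin at the centre of its underside; leave it
- petri_stack: stack of four culture dishes, 92 mm across and 64 mm high, loose; leave it
- bottle: glass bottle with blue screw cap, 70 mm across and 127 mm high, loose; leave it
- beaker: small glass beaker, 66 mm across and 70 mm high, loose; leave it
- forceps: steel forceps 115 mm long lying on the table; leave them

How it is judged:
On the way, in this order (a step that is already met when the one before it is completed fails the run):
1. the 40 mm cell is lowered into its own slot while still held (underside within 8 mm of the slot's floor) (z of cell40 in the frame of slot40 between -0.004 and 0.008 m and x of cell40 in the frame of slot40 between -0.004 and 0.004 m and y of cell40 in the frame of slot40 between -0.004 and 0.004 m and angle between cell40's own z axis and vertical below 0.15 rad and contact force between the fingers and cell40 above 0.5 N), for 0.02 s.
2. the 40 mm cell stands fully home in its slot and is let go (z of cell40 in the frame of slot40 between -0.004 and 0.003 m and x of cell40 in the frame of slot40 between -0.003 and 0.003 m and y of cell40 in the frame of slot40 between -0.003 and 0.003 m and angle between cell40's own z axis and vertical below 0.15 rad and contact force between the fingers and cell40 below 0.05 N), for 0.2 s.
3. the 20 mm cell is lifted clear of the block, held by the fingers (contact force between the fingers and cell20 above 0.5 N and height (world z) of cell20 above 0.035 m), for 0.2 s.
At the end, for the whole second after the job is handed in: 20 mm cell held by fingers alone, still, upright and along the axis (0.15 rad); axis within 4.5 mm of its middle sideways, 5 to 38 mm above its underside; cell within 25 mm of mid-gap. 40 mm cell released in its own slot: within 3 mm, upright, fully home (all of step 2 and all of step 3 and y of beam in the frame of cell20 between -0.0045 and 0.0045 m and z of beam in the frame of cell20 between 0.005 and 0.038 m and x of beam in the frame of cell20 between -0.025 and 0.025 m and angle between the x axis of cell20 and the y axis of bench, either way round below 0.15 rad and angle between cell20's own z axis and vertical below 0.15 rad and linear speed of each of cell20, cell40 below 0.02 m/s and angular speed of cell20 below 0.2 rad/s and contact force between cell20 and bench below 0.05 N and contact force between the fingers and cell20_windows below 0.2 N); the arm keeps its last pose, push and grip.
It fails at once if a finger touches a clear window of the 40 mm or the 20 mm cell (contact force between the fingers and cell40_windows above 0.2 N or contact force between the fingers and cell20_windows above 0.2 N).
It fails at once if the lamp, the camera or their rail is bumped (over 3 N) (contact force between bench and anything else above 3 N).
It fails at once if a bystander is moved (more than 15 mm) or the 10 mm cell is taken out (distance of any of petri, petri_stack, bottle, beaker, forceps, cell10 from where it was at the start of the episode above 0.015 m).
It also fails if it takes over 64 s, if anything falls off the work surface, if the arm or the gripper's body presses on something with over 40 N, if the wrist force passes 120 N, or if a joint passes its speed limit or range.

ROBOT

A 6-joint arm with a two-finger parallel gripper is mounted at the origin on the work surface. World frame = base frame: x ahead of the robot, y to its left, z up, the work surface at z = 0. Lengths are in m, angles in rad, forces in N, time in s.
With the tool pointing down it reaches from about 0.275 to 0.825 m from the base axis. Payload 4.9 kg.
Tool frame: the origin (TCP) lies on the mounting face of the last link; the fingertips stand 173 mm ahead of it and the grasp point (between the pads) lies 155 mm ahead of it (bot.nose_length is the distance from the TCP to the fingertips, in m); z points along the fingers, y is the line along which they close (so a half turn about z gives the same grasp; the last joint's range is limited). The gripper opens to 85 mm and grips with 20 to 120 N. Pads are 22 mm wide; open, the fingers measure 114 mm over their backs; the gripper's body (76 mm by 85 mm) begins 54 mm behind the grasp point. The pads swing forward as they close: fully open they stand 13 mm farther back than shut.
Start: joints at [1.074, 0.326, -0.193, 1.052, 0, 1.437], TCP at [0.195, 0.514, 0.405] pointing down, gripper open.
Joint ranges: [-2.65, 2.65], [-0.97, 1.79], [-1.3, 1.35], [-1.93, 2.1], [-1.47, 1.37], [-3.14, 3.14]. Speed limits (rad/s): [2.57, 2.57, 3.14, 3.14, 3.14, 3.14].

INTERFACE

Orientations are given as a unit quaternion [x, y, z, w].
In Python, from station import bot, capture gives the robot as it stands.
- The arm moves only by the tool jog_arm, never from a script. Its argument "commands" is one flat list of numbers, 4 for each row, row after row: the shift along the tool's x, y, z each as a share of 50 cm, from -1 to 1, then the turn about the tool's z as a share of 30 degrees, from -1 to 1. A call has exactly 5 rows; each row shifts and turns the commanded pose from where the row before left it, along the tool's axes as they then stand; what a row does not reach is not made up. A row lasts 1/8 s, in which the tool goes at most 62.5 mm and 10.7 degrees, less where a joint would pass 70% of its speed; a pose out of reach is approached as far as the arm can. A call with a number of a shift or a turn outside -1 to 1 is refused whole. A call with a gripper value outside its range is refused whole. "jaw" is the opening, from -1 (shut) to 1 (fully open), set as the call begins (left out, the last holds). The fingers move at their own pace and stop on an object; "force" is the grip in N (left out, the last holds). Time passes only in rows, so rows that do not move let the fingers close, or fill a call up. It gives the time, the measured TCP pose, the force, the opening and the grip force at its end, in the units of the state.
- bot.get_state(): the state, without advancing time (a new reading comes with each control period).
- capture(name): name is "scene" or "top"; returns a dict with "pixels" (420x560x3 uint8, blue, green, red), "range_z" (420x560 float32, m along the optical axis (not along the pixel's ray), 0 where there is no reading), "intrinsics" (3x3 intrinsics, pixels), "R" (3x3) and "t" (3): a world point X has camera coordinates R X + t. Camera axes: x right, y down, z forward; pixel columns grow to the right and rows downward; lengths in m; the calibration is good to about 2 mm. A picture is of the moment at which its call begins.
- bot.job_done(): hands the job in; it is judged then, once.
The state is a dict: "clock": time; "qpos": joint angles; "qd": joint speeds; "joint_torque": joint torques, N m; "ee_pos": TCP position; "tcp_rot": TCP orientation; "ft_force": force on the tool from outside, world axes, zero at the start; "wrist_torque": the same for the moment, N m; "grip_width": opening from 0.0 (shut) to 1.0 (fully open); "finger_force": force on a finger pad.
Only numpy, scipy, OpenCV 4.12 (cv2) and the standard library are available. Lean on these libraries where they do the work, as an engineer would, in place of code of your own. Each camera call takes 0.05 s, during which the arm holds its last target. There are 200 camera calls.

## Working session

There is one attempt and no reset: what is moved stays moved. The work goes in short steps, Python scripts to look and compute and a tool call to move; the robot and the scene stay as the last step left them, time stands still between calls to the robot, and variables do not carry over. Pictures are saved under pics/ and viewed, at most 10 in all, crops included, and the job is handed in when it is done.

Besides the shell and the picture viewer there is one more tool, called after "Call:" by a JSON object that holds its "op" and its "data". jog_arm: Moves the arm, as the interface text tells. Its arguments: {"type":"object","properties":{"commands":{"type":"array"},"jaw":{"type":"number"},"force":{"type":"number"}},"required":["commands"]}

```bash
mkdir -p pics; ls
python3 - <<'E'
from station import bot, capture
import cv2,numpy as np
for n in("scene","top"):
    c=capture(n); cv2.imwrite(f"pics/{n}0.png",c["pixels"]); np.savez(f"{n}0.npz",**c)
    print(n,c["intrinsics"].round(1).tolist(),(-c["R"].T@c["t"]).round(3),c["R"].round(2).tolist())
s=bot.get_state(); print(s)
E
```

```text
pics
scene [[400.6, 0.0, 289.1], [0.0, 400.6, 218.9], [0.0, 0.0, 1.0]] [0.987 0.422 0.723] [[-0.74, 0.67, 0.01], [0.47, 0.52, -0.72], [-0.49, -0.52, -0.7]]
top [[455.8, 0.0, 275.9], [0.0, 455.8, 211.8], [0.0, 0.0, 1.0]] [ 0.365 -0.053  1.402] [[-0.02, -1.0, -0.01], [-0.99, 0.02, -0.12], [0.12, 0.0, -0.99]]
{'clock': 0.1, 'qpos': array([ 1.07379251e+00,  3.26847854e-01, -1.93506200e-01,  1.05195042e+00,
       -1.80751271e-05,  1.43657886e+00]), 'qd': array([-0.00015959, -0.00150874,  0.003507  ,  0.00013143, -0.00229976,
        0.00129299]), 'joint_torque': array([ 2.68626873e-04, -4.44240153e+01,  2.63038391e+01,  7.91628059e-03,
       -2.13918802e-04,  1.24759100e-05]), 'ee_pos': array([0.19506355, 0.51397764, 0.40398337]), 'tcp_rot': array([ 1.80400009e-01,  9.83593040e-01, -7.19633213e-04, -2.25471126e-04]), 'ft_force': array([ 0.80124839, -0.57727409, -0.62043289]), 'wrist_torque': array([-0.05374489,  0.04511726, -0.07379943]), 'finger_force': 0.0, 'grip_width': 0.9999936090282435}
```

View pics/scene0.png

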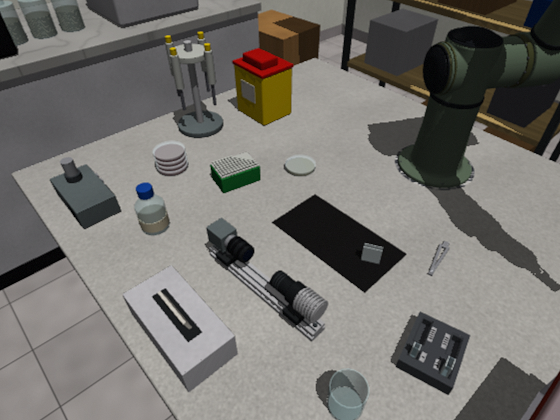

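View pics/top0.png

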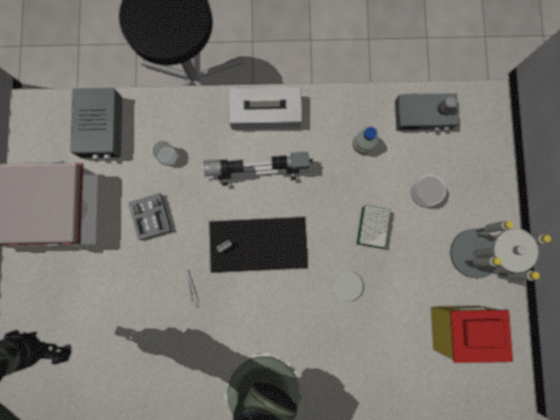

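The scene view shows cell40 near (372,252) on the mat, the block near (433,350) and the bench from (220,235) to (315,320). In the top view they are at (224,246), (150,215) and (258,167). Next I'll view enlarged crops.

Run:
```python
import cv2,numpy as np
s=np.load("scene0.npz")["pixels"];t=np.load("top0.npz")["pixels"]
def cr(im,x,y,w,h,k):return cv2.resize(im[y:y+h,x:x+w],None,fx=k,fy=k,interpolation=cv2.INTER_CUBIC)
a=np.zeros((600,800,3),np.uint8)
def put(i,x,y):a[y:y+i.shape[0],x:x+i.shape[1]]=i
put(cr(s,390,305,80,90,5),0,0)      # block scene
put(cr(t,122,185,56,60,7),405,0)
put(cr(s,350,232,48,36,4),0,455)
put(cr(t,205,230,40,30,5),200,450)
put(cr(t,195,140,130,56,3),405,425)
cv2.imwrite("pics/crops.png",a)
```

```text
(no output)
```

View pics/crops.png

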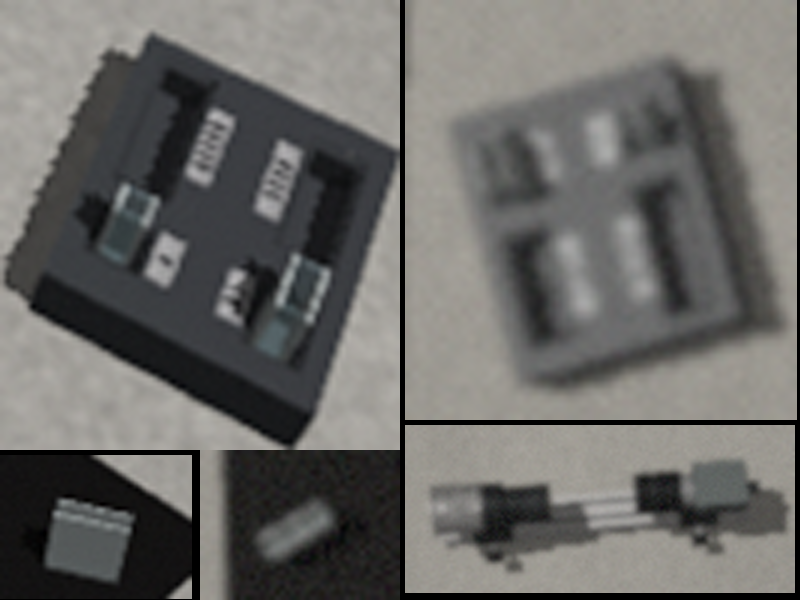

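The crops show slot40 as the empty slot in the right-hand row, beside the 4-mark label at full-frame scene pixel (456,341). Cell20 is in the same row at (448,365). The left row holds the 50 mm slot and cell10. Next I'll check what the depth data gives.

```bash
cat > h.py <<'E'
import cv2,numpy as np
def cloud(c):
    K,R,t,d=c["intrinsics"],c["R"],c["t"],c["range_z"]
    v,u=np.mgrid[:d.shape[0],:d.shape[1]]
    P=np.stack([(u-K[0,2])/K[0,0]*d,(v-K[1,2])/K[1,1]*d,d],-1)
    W=(P-t)@R; W[d<=0]=np.nan; return W
def ray(c,px,z):
    K,R,t=c["intrinsics"],c["R"],c["t"]
    px=np.atleast_2d(px).astype(float)
    d=np.c_[(px-K[:2,2])/np.diag(K)[:2],np.ones(len(px))]@R
    o=-R.T@t; return o+d*((z-o[2])/d[:,2])[:,None]
def rect(p):
    r=cv2.minAreaRect((p[:,:2]*1000).astype(np.float32)); return np.round(r[0],1),np.round(r[1],1),round(r[2],1),len(p)
E
python3 - <<'E'
from h import *
for n in("scene","top"):
    c=dict(np.load(n+"0.npz"));W=cloud(c)
    def sel(u0,u1,v0,v1,z0,z1):
        w=W[v0:v1,u0:u1].reshape(-1,3);return w[(w[:,2]>z0)&(w[:,2]<z1)]
    S=n=="scene"
    print(n,"table z",np.nanmedian(W[(360 if S else 300):(370 if S else 310),(280 if S else 60):(300 if S else 100),2]))
    b=(385,475,300,400) if S else (120,185,183,248)
    print("block",rect(sel(*b,.024,.034)),"above",rect(sel(*b,.04,.07)))
    q=(350,398,232,268) if S else (205,245,230,260)
    print("cell40",rect(sel(*q,.012,.06)),"top",rect(sel(*q,.04,.06)), sel(*q,.012,.09)[:,2].max())
    g=(195,335,210,345) if S else (195,325,140,196)
    for z0,z1 in((.018,.03),(.04,.12),(.09,.115)):print("bench",z0,rect(sel(*g,z0,z1)))
    m=(265,410,190,290) if S else (205,312,212,275)
    msk=c["pixels"][m[2]:m[3],m[0]:m[1]].max(-1)<45
E
```

```text
scene table z 0.0009045253446071187
block (array([530. , 337.9]), array([123.3, 100.6]), 15.4, 2614) above (array([559.7, 346.5]), array([23.9, 72.8]), 14.2, 197)
cell40 (array([434.8, 109.6]), array([17. , 42.5]), 32.0, 282) top (array([434.8, 109.6]), array([16.9, 42.6]), 32.6, 123) 0.051366027209755
bench 0.018 (array([676.8,   3.9]), array([ 45.7, 321.4]), 3.6, 1262)
bench 0.04 (array([688.6,   7.6]), array([289.9, 249.1]), 57.2, 4167)
bench 0.09 (array([672.3,   6.6]), array([ 46.9, 311.6]), 3.5, 1830)
top table z -0.0008388317467310087
block (array([528.8, 339.1]), array([120.6, 101.3]), 15.8, 965) above (array([559.9, 348.1]), array([20.5, 73.9]), 17.5, 54)
cell40 (array([433.5, 110.2]), array([12.9, 41.9]), 31.0, 53) top (array([433.6, 110.2]), array([12.8, 41.7]), 31.0, 26) 0.05058216746126221
bench 0.018 (array([662.8,   4.5]), array([ 59.9, 319.6]), 8.3, 459)
bench 0.04 (array([6.598e+02, 3.000e-01]), array([ 70.1, 324.1]), 3.2, 1241)
bench 0.09 (array([671. ,   7.9]), array([ 45.5, 310.3]), 3.5, 935)
```

Run:
```python
from h import *
for n in("scene","top"):
    c=dict(np.load(n+"0.npz"));W=cloud(c);S=n=="scene"
    a=np.radians(3.5);ux=np.array([np.cos(a),np.sin(a)]);uy=np.array([-ux[1],ux[0]])
    g=(195,335,210,345) if S else (195,325,140,196)
    w=W[g[2]:g[3],g[0]:g[1]].reshape(-1,3);w=w[(w[:,2]>.055)&(w[:,2]<.115)]
    w=w[np.abs(w[:,:2]@ux-.672)<.05]
    y=w[:,:2]@uy; o=np.argsort(y); y=y[o]; k=np.argmax(np.diff(y)); print(n,"gap",y[k],y[k+1])
    for s in (y<=y[k],y>=y[k+1]):
        x=w[o][s][:,:2]@ux; z=w[o][s][:,2]; print(" x span all",np.percentile(x,[1,99]).round(4),"high",np.percentile(x[z>.085],[1,50,99]).round(4),"zmax",z.max().round(4), "near",np.percentile(x[(np.abs(y[s]-(y[k]+y[k+1])/2)<.06)],[2,98]).round(4))
    b=(385,475,300,400) if S else (120,185,183,248)
    w=W[b[2]:b[3],b[0]:b[1]].reshape(-1,3)
    a=np.radians(15.5);ux=np.array([np.cos(a),np.sin(a)]);uy=np.array([-ux[1],ux[0]])
    t=w[(w[:,2]>.044)&(w[:,2]<.07)]; X=t[:,:2]@ux;Y=t[:,:2]@uy
    p=w[(w[:,2]>.026)&(w[:,2]<.034)]
    PX=p[:,:2]@ux;PY=p[:,:2]@uy
    print(" block x",np.percentile(PX,[.5,99.5]).round(4),"y",np.percentile(PY,[.5,99.5]).round(4))
    m=Y>np.median(PY)
    for q in(m,~m):print(" cell x",X[q].min().round(4),X[q].max().round(4),"y",Y[q].min().round(4),Y[q].max().round(4),q.sum())
    f=w[(w[:,2]<.022)&(w[:,2]>.004)&(np.abs(w[:,:2]@ux-np.median(PX))<.055)&(np.abs(w[:,:2]@uy-np.median(PY))<.046)]
    FX=f[:,:2]@ux;FY=f[:,:2]@uy
    for q in(FY>np.median(PY),FY<np.median(PY)):
        if q.any():print(" slot deep x",FX[q].min().round(4),FX[q].max().round(4),"y",FY[q].min().round(4),FY[q].max().round(4),q.sum())
```

```text
scene gap -0.07680737925795973 0.004254625607846252
 x span all [0.6517 0.6944] high [0.6517 0.6772 0.6943] zmax 0.1059 near [0.6554 0.6921]
 x span all [0.6508 0.6957] high [0.6511 0.6782 0.6949] zmax 0.1083 near [0.6578 0.6896]
 block x [0.5411 0.6618] y [0.1344 0.2337]
 cell x 0.6205 0.6447 y 0.208 0.2208 97
 cell x 0.6252 0.6407 y 0.1479 0.1605 69
 slot deep x 0.5552 0.6642 y 0.1857 0.2313 324
 slot deep x 0.5553 0.663 y 0.1399 0.1851 307
top gap -0.07780091869322613 0.005220844859724963
 x span all [0.6482 0.6917] high [0.6485 0.6685 0.6917] zmax 0.1072 near [0.651  0.6867]
 x span all [0.6461 0.6923] high [0.6477 0.6672 0.6913] zmax 0.1092 near [0.6529 0.6863]
 block x [0.5407 0.6599] y [0.1353 0.2351]
 cell x 0.6212 0.6419 y 0.2089 0.2227 29
 cell x 0.6261 0.6396 y 0.1488 0.1614 18
 slot deep x 0.557 0.6394 y 0.1937 0.2254 82
 slot deep x 0.5521 0.6473 y 0.1494 0.1822 98
```

```bash
cat > go.py <<'E'
import sys,numpy as np
from scipy.spatial.transform import Rotation as Ro
from station import bot
s=bot.get_state(); x,y,z,yaw=map(float,sys.argv[1:5])
R=Ro.from_quat(s["tcp_rot"]).as_matrix()
cur=np.degrees(np.arctan2(R[1,1],R[0,1])); turn=-((yaw-cur+180)%360-180)
d=R.T@(np.array([x,y,z])-s["ee_pos"])
print("t",s["clock"],"pos",s["ee_pos"].round(4),"yaw",cur.round(2),"tilt",np.degrees(np.arccos(-R[2,2])).round(2),"F",s["ft_force"].round(2),"w",round(s["grip_width"],4),"ff",round(s["finger_force"],2))
print("shift share",(d/.5).round(4),"turn share",round(turn/30,3),"q6",s["qpos"][5].round(2))
E
python3 go.py .4342 .1099 .28 31.5
```

```text
t 0.1 pos [0.1951 0.514  0.404 ] yaw 69.21 tilt 0.09 F [ 0.8  -0.58 -0.62] w 1.0 ff 0.0
shift share [-0.734  -0.5855  0.2487] turn share 1.257 q6 1.44
```

Call:
{"op": "jog_arm", "data": {"commands": [0,0,0,0.314,0,0,0,0.314,0,0,0,0.314,0,0,0,0.314,0,0,0,0], "jaw": -0.1, "force": 25}}

```text
clock: 0.72
ee_pos: [0.1951, 0.5141, 0.4043]
tcp_rot: [0.488, 0.873, -0.0, 0.0]
ft_force: [0.4, -0.2, -0.3]
grip_width: 0.45
finger_force: 0.0
```

```bash
python3 go.py .4342 .1099 .28 31.5
```

```text
t 0.725 pos [0.1951 0.5141 0.4043] yaw 31.65 tilt 0.05 F [ 0.42 -0.2  -0.29] w 0.4498 ff 0.0
shift share [-0.9389 -0.0169  0.249 ] turn share 0.005 q6 2.09
```

Call:
{"op": "jog_arm", "data": {"commands": [-0.08,0,0,0,-0.1,0,0,0,-0.1,0,0.02,0,-0.1,0,0.03,0,-0.1,-0.01,0.03,0]}}

```text
clock: 1.35
ee_pos: [0.3172, 0.3057, 0.3644]
tcp_rot: [0.487, 0.873, 0.0, 0.0]
ft_force: [1.3, 0.3, -0.7]
grip_width: 0.45
finger_force: 0.0
```

Call:
{"op": "jog_arm", "data": {"commands": [-0.1,0,0.03,0,-0.1,0,0.04,0,-0.1,0,0.04,0,-0.1,0,0.04,0,-0.05,-0.007,0.02,0]}}

```text
clock: 1.98
ee_pos: [0.432, 0.1114, 0.2788]
tcp_rot: [0.488, 0.873, -0.0, -0.0]
ft_force: [0.1, 0.6, 1.0]
grip_width: 0.449
finger_force: 0.0
```

```bash
python3 go.py .4342 .1099 .201 31.5
```

```text
t 1.975 pos [0.432  0.1114 0.2788] yaw 31.56 tilt 0.03 F [0.09 0.62 0.97] w 0.449 ff 0.0
shift share [-0.0048  0.0022  0.1555] turn share 0.002 q6 1.11
```

Call:
{"op": "jog_arm", "data": {"commands": [-0.005,0.002,0,0,0,0,0.04,0,0,0,0.04,0,0,0,0.04,0,0,0,0.03,0]}}

```text
clock: 2.6
ee_pos: [0.4329, 0.1129, 0.2044]
tcp_rot: [0.487, 0.873, 0.0, -0.0]
ft_force: [-0.3, -0.1, -0.4]
grip_width: 0.451
finger_force: 0.0
```

```bash
python3 go.py .4342 .1099 .201 31.5
python3 - <<'E'
from station import capture
import cv2,numpy as np
c=capture("scene");cv2.imwrite("pics/s1.png",cv2.resize(c["pixels"][180:300,310:450],None,fx=5,fy=5,interpolation=cv2.INTER_CUBIC))
E
```

```text
t 2.6 pos [0.4329 0.1129 0.2044] yaw 31.73 tilt 0.03 F [-0.29 -0.11 -0.38] w 0.4511 ff 0.0
shift share [-0.0064 -0.0009  0.0068] turn share 0.008 q6 1.11
```

View pics/s1.png

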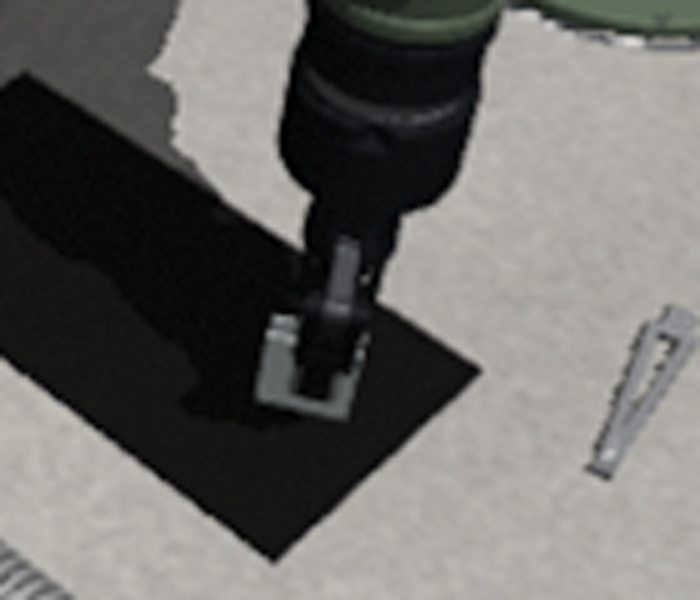

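The picture shows the fingers straddling the cell at (330,370), about 3 mm right of its middle at (310,370). I'll correct that, lower and close.

Call:
{"op": "jog_arm", "data": {"commands": [-0.006,-0.001,0.006,0,0,0,0,0,0,0,0,0,0,0,0,0,0,0,0,0]}}

```text
clock: 3.28
ee_pos: [0.4345, 0.109, 0.2019]
tcp_rot: [0.488, 0.873, 0.0, 0.0]
ft_force: [-0.7, 0.6, 0.3]
grip_width: 0.451
finger_force: 0.0
```

```bash
python3 go.py .4342 .1099 .201 31.5
```

```text
t 3.275 pos [0.4345 0.109  0.2019] yaw 31.53 tilt 0.03 F [-0.66  0.64  0.34] w 0.4505 ff 0.0
shift share [0.0019 0.0004 0.0018] turn share 0.001 q6 1.1
```

Within 1 mm. Closing gently.

Call:
{"op": "jog_arm", "data": {"commands": [0,0,0,0,0,0,0,0,0,0,0,0,0,0,0,0,0,0,0,0], "jaw": -1, "force": 25}}

```text
clock: 3.9
ee_pos: [0.4344, 0.109, 0.2017]
tcp_rot: [0.488, 0.873, 0.0, 0.0]
ft_force: [0.1, 0.5, 0.2]
grip_width: 0.138
finger_force: 30.2
```

```bash
python3 go.py .4342 .1099 .201 31.5
```

```text
t 3.9 pos [0.4344 0.109  0.2017] yaw 31.53 tilt 0.0 F [0.05 0.45 0.25] w 0.1381 ff 30.25
shift share [0.0018 0.0005 0.0014] turn share 0.001 q6 1.1
```

Call:
{"op": "jog_arm", "data": {"commands": [0,0,-0.02,0,0,0,-0.05,0,0,0,-0.06,0,0,0,-0.05,0,0,0,-0.02,0]}}

```text
clock: 4.53
ee_pos: [0.4349, 0.1091, 0.3035]
tcp_rot: [0.488, 0.873, 0.001, 0.001]
ft_force: [0.1, -1.0, -1.0]
grip_width: 0.136
finger_force: 30.2
```

Call:
{"op": "jog_arm", "data": {"commands": [0,0,0,-0.3,0,0,0,-0.3,0,0,0,-0.3,0,0,0,-0.3,0,0,0,-0.3]}}

```text
clock: 5.15
ee_pos: [0.4341, 0.109, 0.3013]
tcp_rot: [0.115, 0.993, -0.0, -0.001]
ft_force: [0.1, -0.5, -0.4]
grip_width: 0.142
finger_force: 30.2
```

Call:
{"op": "jog_arm", "data": {"commands": [0,0,0,-0.3,0,0,0,-0.3,0,0,0,-0.3,0,0,0,-0.06,0,0,0,0]}}

```text
clock: 5.78
ee_pos: [0.4343, 0.109, 0.3015]
tcp_rot: [-0.133, 0.991, 0.0, -0.0]
ft_force: [-0.5, 0.1, -0.2]
grip_width: 0.137
finger_force: 30.2
```

```bash
python3 go.py .5004 .3615 .26 105.5
```

```text
t 5.775 pos [0.4343 0.109  0.3015] yaw 105.23 tilt 0.03 F [-0.5   0.12 -0.15] w 0.1373 ff 30.19
shift share [-0.2603  0.4525  0.0828] turn share -0.009 q6 -0.19
```

Call:
{"op": "jog_arm", "data": {"commands": [-0.03,0.05,0,0,-0.05,0.09,0,0,-0.05,0.09,0,0,-0.05,0.09,0,0,-0.045,0.07,0,0]}}

```text
clock: 6.4
ee_pos: [0.4914, 0.3288, 0.3015]
tcp_rot: [-0.133, 0.991, 0.0, -0.0]
ft_force: [0.8, -0.2, -1.5]
grip_width: 0.133
finger_force: 30.2
```

Call:
{"op": "jog_arm", "data": {"commands": [-0.035,0.06,0,-0.009,0,0,0.03,0,0,0,0.04,0,0,0,0.01,0,0,0,0,0]}}

```text
clock: 7.02
ee_pos: [0.5001, 0.3596, 0.2612]
tcp_rot: [-0.135, 0.991, -0.0, -0.001]
ft_force: [-0.6, -0.0, -0.8]
grip_width: 0.138
finger_force: 30.2
```

```bash
python3 go.py .5004 .3615 .26 105.5
python3 - <<'E'
from station import capture
from h import *
a=np.radians(15.5);ux=np.array([np.cos(a),np.sin(a)]);uy=np.array([-ux[1],ux[0]])
for n in("scene","top"):
    c=capture(n);np.savez(n+"1.npz",**c);W=cloud(c)
    X=W[...,:2]@ux-.5788;Y=W[...,:2]@uy-.2146;Z=W[...,2]
    m=(np.abs(X)<.04)&(np.abs(Y)<.03)&(Z>.05)&(Z<.12)
    for z in np.arange(.05,.12,.01):
        k=m&(Z>z)&(Z<=z+.01)
        if k.sum()>3:print(n,round(z,3),k.sum(),"x",X[k].min().round(4),X[k].max().round(4),"y",Y[k].min().round(4),Y[k].max().round(4))
cv2.imwrite("pics/s2.png",cv2.resize(np.load("scene1.npz")["pixels"][270:400,370:500],None,fx=4.5,fy=4.5,interpolation=cv2.INTER_CUBIC))
E
```

```text
t 7.025 pos [0.5001 0.3596 0.2612] yaw 105.53 tilt 0.09 F [-0.62 -0.01 -0.79] w 0.1382 ff 30.19
shift share [-0.0017  0.0035  0.0024] turn share 0.001 q6 0.23
scene 0.06 31 x -0.024 0.0194 y -0.0094 0.0024
scene 0.07 47 x -0.0235 0.0199 y -0.0093 0.0025
scene 0.08 52 x -0.0253 0.0193 y -0.0155 0.0028
scene 0.09 87 x -0.0238 0.0192 y -0.0223 0.016
scene 0.1 148 x -0.0239 0.0192 y -0.0225 0.0161
scene 0.11 71 x -0.0082 0.0107 y -0.0226 0.0164
top 0.06 8 x -0.0244 -0.0082 y -0.0077 0.0042
top 0.07 8 x -0.023 -0.0093 y -0.0082 0.0043
top 0.08 8 x -0.0238 -0.0065 y -0.0084 0.005
top 0.09 18 x -0.0238 -0.0086 y -0.0173 0.0118
top 0.1 19 x -0.0245 -0.0082 y -0.0161 0.0113
```

View pics/s2.png

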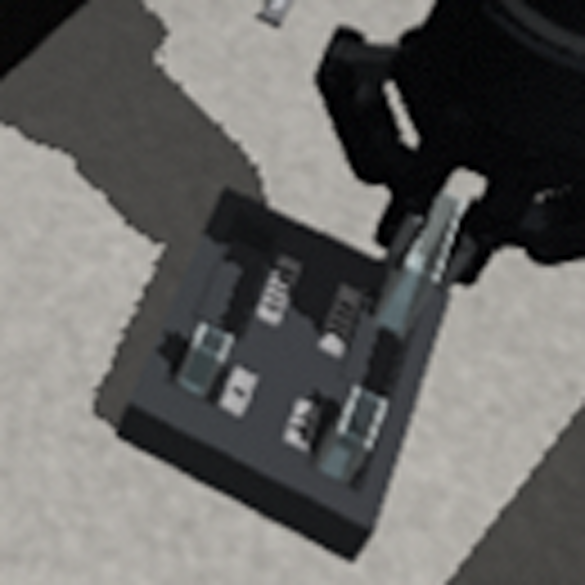

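The cell hangs upright above its slot, about 2 mm short in both block x and block y. I'll correct that and lower.

Call:
{"op": "jog_arm", "data": {"commands": [-0.004,0.005,0,0,0,0,0.02,0,0,0,0.02,0,0,0,0,0,0,0,0,0]}}

```text
clock: 7.75
ee_pos: [0.5015, 0.3633, 0.2414]
tcp_rot: [-0.136, 0.991, -0.0, -0.0]
ft_force: [-0.2, 0.2, -0.1]
grip_width: 0.136
finger_force: 30.2
```

```bash
python3 go.py .5017 .3623 .209 105.5;  python3 - <<'E'
from station import capture
from h import *
a=np.radians(15.5);ux=np.array([np.cos(a),np.sin(a)]);uy=np.array([-ux[1],ux[0]])
for n in("scene","top"):
    c=capture(n);W=cloud(c)
    X=W[...,:2]@ux-.5788;Y=W[...,:2]@uy-.2146;Z=W[...,2]
    m=(np.abs(X)<.04)&(np.abs(Y)<.03)
    for z in (.04,.05,.06):
        k=m&(Z>z)&(Z<=z+.01)
        if k.sum()>3:print(n,z,k.sum(),"x",X[k].min().round(4),X[k].max().round(4),"y",Y[k].min().round(4),Y[k].max().round(4))
E
```

```text
t 7.75 pos [0.5015 0.3633 0.2414] yaw 105.6 tilt 0.03 F [-0.19  0.23 -0.06] w 0.1362 ff 30.2
shift share [ 0.0001 -0.002   0.0649] turn share 0.003 q6 0.24
scene 0.04 29 x -0.0201 0.0209 y -0.0062 0.0065
scene 0.05 47 x -0.0212 0.0224 y -0.0061 0.0063
scene 0.06 45 x -0.0215 0.0216 y -0.0061 0.0064
top 0.04 5 x -0.0212 -0.0053 y -0.0048 0.0076
top 0.05 6 x -0.0219 -0.0034 y -0.0047 0.0083
top 0.06 10 x -0.0225 -0.0075 y -0.0047 0.0068
```

Call:
{"op": "jog_arm", "data": {"commands": [0,-0.001,0.012,0,0,0,0.016,0,0,0,0.016,0,0,0,0.014,0,0,0,0,0]}}

```text
clock: 8.48
ee_pos: [0.5013, 0.3626, 0.2117]
tcp_rot: [-0.136, 0.991, -0.0, -0.001]
ft_force: [-0.5, -0.6, -0.4]
grip_width: 0.14
finger_force: 30.2
```

```bash
python3 go.py .5015 .3628 .209 105.5
```

```text
t 8.475 pos [0.5013 0.3626 0.2117] yaw 105.6 tilt 0.09 F [-0.51 -0.57 -0.41] w 0.1401 ff 30.2
shift share [-0.0004  0.0002  0.0054] turn share 0.003 q6 0.23
```

No contact force. I'll lower the last 2.5 mm and dwell.

Call:
{"op": "jog_arm", "data": {"commands": [0,0,0.003,0,0,0,0.002,0,0,0,0,0,0,0,0,0,0,0,0,0]}}

```text
clock: 9.1
ee_pos: [0.5017, 0.3629, 0.2103]
tcp_rot: [-0.136, 0.991, 0.0, 0.0]
ft_force: [0.5, 0.4, -1.1]
grip_width: 0.136
finger_force: 30.2
```

```bash
python3 go.py .5015 .3628 .209 105.5
```

```text
t 9.1 pos [0.5017 0.3629 0.2103] yaw 105.6 tilt 0.01 F [ 0.54  0.41 -1.07] w 0.1359 ff 30.2
shift share [0.0005 0.     0.0026] turn share 0.003 q6 0.23
```

Call:
{"op": "jog_arm", "data": {"commands": [0,0,0.003,0,0,0,0,0,0,0,0,0,0,0,0,0,0,0,0,0]}}

```text
clock: 9.72
ee_pos: [0.5018, 0.3629, 0.2087]
tcp_rot: [-0.136, 0.991, 0.0, 0.0]
ft_force: [0.5, -0.6, 0.1]
grip_width: 0.137
finger_force: 30.3
```

```bash
python3 go.py .5015 .3628 .209 105.5
```

```text
t 9.725 pos [0.5018 0.3629 0.2087] yaw 105.6 tilt 0.01 F [ 0.54 -0.65  0.13] w 0.1372 ff 30.35
shift share [ 0.0006 -0.     -0.0005] turn share 0.003 q6 0.23
```

Call:
{"op": "jog_arm", "data": {"commands": [0,0,0,0,0,0,0,0,0,0,0,0,0,0,0,0,0,0,0,0], "jaw": -0.3}}

```text
clock: 10.35
ee_pos: [0.5017, 0.3628, 0.2087]
tcp_rot: [-0.136, 0.991, 0.0, -0.0]
ft_force: [0.5, -0.3, -0.2]
grip_width: 0.351
finger_force: 0.0
```

Call:
{"op": "jog_arm", "data": {"commands": [0,0,-0.02,0,0,0,-0.04,0,0,0,-0.04,0,0,0,-0.02,0,0,0,0,0]}}

```text
clock: 10.98
ee_pos: [0.502, 0.3631, 0.2697]
tcp_rot: [-0.136, 0.991, 0.0, 0.001]
ft_force: [0.7, 0.2, 0.4]
grip_width: 0.352
finger_force: 0.0
```

```bash
python3 go.py .5538 .3766 .27 105.5;  python3 - <<'E'
from station import capture
from h import *
a=np.radians(15.5);ux=np.array([np.cos(a),np.sin(a)]);uy=np.array([-ux[1],ux[0]])
for n in("scene","top"):
    c=capture(n);W=cloud(c)
    if n=="scene":cv2.imwrite("pics/s3.png",cv2.resize(c["pixels"][270:400,370:500],None,fx=4.5,fy=4.5,interpolation=cv2.INTER_CUBIC))
    X=W[...,:2]@ux-.5788;Y=W[...,:2]@uy-.2146;Z=W[...,2]
    for x0 in(0,.054):
      k=(np.abs(X-x0)<.026)&(np.abs(Y)<.02)&(Z>.04)&(Z<.07)
      print(n,x0,k.sum(),"x",X[k].min().round(4),X[k].max().round(4),"y",Y[k].min().round(4),Y[k].max().round(4),"z",np.sort(Z[k])[-6:].round(4))
E
```

```text
t 10.975 pos [0.502  0.3631 0.2697] yaw 105.61 tilt 0.11 F [0.74 0.18 0.45] w 0.3522 ff 0.0
shift share [-0.1071 -0.0018 -0.0004] turn share 0.004 q6 0.23
scene 0 142 x -0.0217 0.0222 y -0.0067 0.006 z [0.0572 0.0573 0.0573 0.0574 0.0574 0.0576]
scene 0.054 113 x 0.0423 0.0658 y -0.0068 0.006 z [0.0567 0.0568 0.0568 0.057  0.0572 0.0574]
top 0 30 x -0.0224 0.0007 y -0.0055 0.0069 z [0.0538 0.054  0.0547 0.055  0.0567 0.0593]
top 0.054 33 x 0.0419 0.0635 y -0.0058 0.0075 z [0.0548 0.055  0.0558 0.056  0.0562 0.0576]
```

View pics/s3.png

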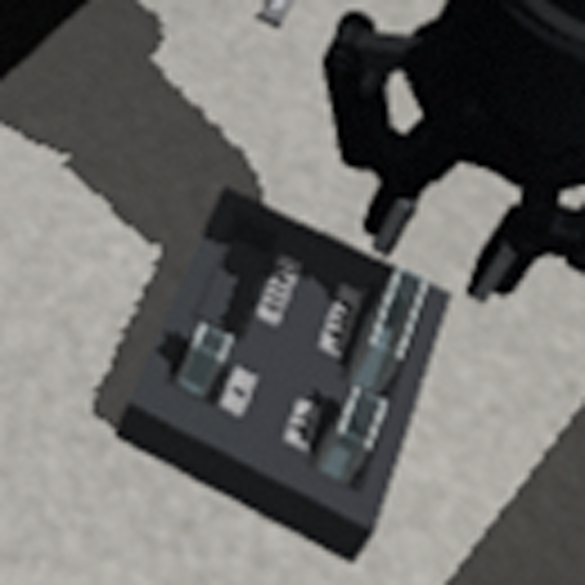

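Cell40 stands home and upright in its slot at (390,325), at the same height as cell20 at (350,430). Next I'll move over cell20.

Call:
{"op": "jog_arm", "data": {"commands": [-0.03,-0.001,0,0,-0.05,0,0,0,-0.024,0,0,0.004,0,0,0.02,0,0,0,0,0]}}

```text
clock: 11.7
ee_pos: [0.5506, 0.3758, 0.2567]
tcp_rot: [-0.135, 0.991, -0.001, -0.002]
ft_force: [-0.7, 0.2, 0.7]
grip_width: 0.349
finger_force: 0.0
```

```bash
python3 go.py .5520 .3764 .209 105.5
```

```text
t 11.7 pos [0.5506 0.3758 0.2567] yaw 105.49 tilt 0.23 F [-0.68  0.22  0.74] w 0.3492 ff 0.0
shift share [-0.0034  0.0005  0.0955] turn share -0.0 q6 0.22
```

Call:
{"op": "jog_arm", "data": {"commands": [-0.003,0,0.02,0,0,0,0.03,0,0,0,0.03,0,0,0,0.014,0,0,0,0,0]}}

```text
clock: 12.32
ee_pos: [0.553, 0.3765, 0.2107]
tcp_rot: [-0.135, 0.991, -0.0, -0.001]
ft_force: [-0.3, -0.1, -0.2]
grip_width: 0.349
finger_force: 0.0
```

```bash
python3 go.py .5520 .3764 .209 105.5
```

```text
t 12.325 pos [0.553  0.3765 0.2107] yaw 105.48 tilt 0.1 F [-0.33 -0.08 -0.24] w 0.3492 ff 0.0
shift share [0.002  0.0003 0.0033] turn share -0.001 q6 0.22
```

Call:
{"op": "jog_arm", "data": {"commands": [0.002,0,0.003,0,0,0,0,0,0,0,0,0,0,0,0,0,0,0,0,0]}}

```text
clock: 12.95
ee_pos: [0.5524, 0.3765, 0.2103]
tcp_rot: [-0.135, 0.991, 0.0, 0.0]
ft_force: [-1.0, 0.4, 0.2]
grip_width: 0.348
finger_force: 0.0
```

Call:
{"op": "jog_arm", "data": {"commands": [0,0,0,0,0,0,0,0,0,0,0,0,0,0,0,0,0,0,0,0], "jaw": -1, "force": 25}}

```text
clock: 13.58
ee_pos: [0.5524, 0.3765, 0.2102]
tcp_rot: [-0.135, 0.991, 0.0, 0.0]
ft_force: [-1.0, -0.4, 1.0]
grip_width: 0.136
finger_force: 28.8
```

```bash
python3 go.py .5520 .3764 .209 105.5
```

```text
t 13.575 pos [0.5524 0.3765 0.2102] yaw 105.48 tilt 0.0 F [-1.03 -0.37  1.01] w 0.1359 ff 28.79
shift share [0.0009 0.     0.0025] turn share -0.001 q6 0.22
```

Call:
{"op": "jog_arm", "data": {"commands": [0,0,-0.02,0,0,0,-0.06,0,0,0,-0.07,0,0,0,-0.07,0,0,0,-0.04,0]}}

```text
clock: 14.2
ee_pos: [0.5528, 0.3767, 0.3433]
tcp_rot: [-0.135, 0.991, 0.001, 0.002]
ft_force: [0.2, 0.2, 0.3]
grip_width: 0.138
finger_force: 28.7
```

Call:
{"op": "jog_arm", "data": {"commands": [0,0,0,-0.27,0,0,0,-0.27,0,0,0,-0.27,0,0,0,-0.27,0,0,0,-0.27]}}

```text
clock: 14.82
ee_pos: [0.5524, 0.3765, 0.3409]
tcp_rot: [-0.471, 0.882, -0.0, 0.0]
ft_force: [-0.6, -0.0, -0.7]
grip_width: 0.142
finger_force: 28.7
```

Call:
{"op": "jog_arm", "data": {"commands": [0,0,0,-0.27,0,0,0,-0.27,0,0,0,-0.27,0,0,0,-0.27,0,0,0,-0.17]}}

```text
clock: 15.45
ee_pos: [0.5524, 0.3765, 0.3409]
tcp_rot: [0.729, -0.684, 0.0, -0.0]
ft_force: [0.1, -0.3, 0.5]
grip_width: 0.137
finger_force: 28.7
```

```bash
python3 go.py .6724 .0048 .34 183.5
```

```text
t 15.45 pos [0.5524 0.3765 0.3409] yaw -176.33 tilt 0.03 F [ 0.09 -0.33  0.55] w 0.1373 ff 28.68
shift share [ 0.7571 -0.192   0.0016] turn share 0.006 q6 -1.15
```

Call:
{"op": "jog_arm", "data": {"commands": [0.04,-0.01,0,0,0.08,-0.02,0,0,0.08,-0.02,0,0,0.08,-0.02,0,0,0.08,-0.02,0,0]}}

```text
clock: 16.08
ee_pos: [0.6086, 0.197, 0.3407]
tcp_rot: [0.727, -0.686, 0.0, -0.0]
ft_force: [1.0, 0.4, -0.4]
grip_width: 0.138
finger_force: 28.7
```

Call:
{"op": "jog_arm", "data": {"commands": [0.08,-0.02,0,0,0.08,-0.02,0,0,0.08,-0.02,0,0,0.08,-0.02,0,0,0.077,-0.022,0,0]}}

```text
clock: 16.7
ee_pos: [0.6712, 0.0018, 0.3407]
tcp_rot: [0.727, -0.686, 0.0, 0.0]
ft_force: [1.0, 0.4, 0.5]
grip_width: 0.141
finger_force: 28.7
```

Call:
{"op": "jog_arm", "data": {"commands": [0,0,0,0.006,0,0,0,0,0,0,0,0,0,0,0,0,0,0,0,0]}}

```text
clock: 17.32
ee_pos: [0.6711, 0.0053, 0.3403]
tcp_rot: [0.728, -0.686, 0.0, -0.0]
ft_force: [0.3, -0.2, 0.2]
grip_width: 0.14
finger_force: 28.7
```

```bash
python3 go.py .6724 .0048 .262 183.5
cat > bm.py <<'E'
from station import capture
from h import *
a=np.radians(3.5);ux=np.array([np.cos(a),np.sin(a)]);uy=np.array([-ux[1],ux[0]])
for n in("scene","top"):
    c=capture(n);W=cloud(c)
    if n=="scene":cv2.imwrite("pics/s4.png",cv2.resize(c["pixels"][170:340,180:350],None,fx=3.5,fy=3.5,interpolation=cv2.INTER_CUBIC))
    X=W[...,:2]@ux-.6715;Y=W[...,:2]@uy+.0362;Z=W[...,2]
    for z in np.arange(.04,.2,.01):
      k=(np.abs(X)<.03)&(np.abs(Y)<.03)&(Z>z)&(Z<=z+.01)
      if k.sum()>3:
        r=cv2.minAreaRect((np.c_[X[k],Y[k]]*1000).astype(np.float32))
        print(n,round(z,2),k.sum(),"x",X[k].min().round(4),X[k].max().round(4),"y",Y[k].min().round(4),Y[k].max().round(4),np.round(r[2],1))
E
python3 bm.py
```

```text
t 17.325 pos [0.6711 0.0053 0.3403] yaw -176.64 tilt 0.0 F [ 0.29 -0.2   0.16] w 0.1401 ff 28.68
shift share [ 0.0011 -0.0026  0.1566] turn share -0.005 q6 -1.73
scene 0.14 38 x -0.0075 0.0048 y -0.0123 0.0122 89.4
scene 0.15 36 x -0.008 0.0054 y -0.012 0.012 26.6
scene 0.16 30 x -0.0076 0.0105 y 0.0024 0.0118 63.5
scene 0.17 63 x -0.0206 0.0179 y -0.0069 0.0118 78.4
scene 0.18 87 x -0.0215 0.0183 y -0.0076 0.0116 84.2
scene 0.19 76 x -0.0219 0.018 y -0.0041 0.0112 3.8
```

View pics/s4.png

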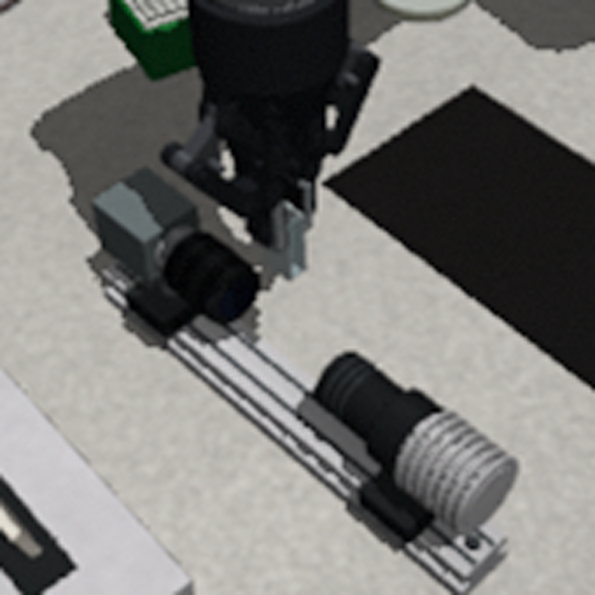

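The cell hangs square above the gap, near (295,235) in the crop, between camera and lamp. I'll nudge it about 2 mm sideways and descend.

Call:
{"op": "jog_arm", "data": {"commands": [0,-0.004,0,0,0,0,0.03,0,0,0,0.04,0,0,0,0.04,0,0,0,0.02,0]}}

```text
clock: 18.05
ee_pos: [0.6725, 0.0047, 0.2728]
tcp_rot: [0.727, -0.686, -0.001, 0.001]
ft_force: [-0.6, -1.2, 0.5]
grip_width: 0.135
finger_force: 28.7
```

Call:
{"op": "jog_arm", "data": {"commands": [0,0,0.02,0,0,0,0.007,0,0,0,0,0,0,0,0,0,0,0,0,0]}}

```text
clock: 18.68
ee_pos: [0.6734, 0.0046, 0.2623]
tcp_rot: [0.727, -0.686, 0.0, -0.0]
ft_force: [0.1, 0.5, 0.6]
grip_width: 0.139
finger_force: 28.7
```

```bash
python3 go.py .6730 .0048 .262 183.5; sed -i 's/s4/s5/' bm.py; python3 bm.py
```

```text
t 18.675 pos [0.6734 0.0046 0.2623] yaw -176.7 tilt 0.06 F [0.05 0.51 0.56] w 0.1392 ff 28.68
shift share [-0.0004  0.0008  0.0006] turn share -0.007 q6 -1.73
scene 0.06 28 x -0.0058 0.0068 y -0.0129 0.0104 88.9
scene 0.07 26 x -0.0058 0.0074 y -0.005 0.0113 40.4
scene 0.08 23 x -0.0062 0.0068 y 0.0017 0.0114 60.8
scene 0.09 35 x -0.0131 0.0189 y -0.0075 0.0112 73.1
scene 0.1 79 x -0.0193 0.0206 y -0.0072 0.0115 83.0
scene 0.11 59 x -0.02 0.0207 y -0.0046 0.0106 89.8
scene 0.12 47 x -0.0146 0.0203 y -0.0042 0.0108 0.3
scene 0.13 67 x -0.0282 0.0294 y -0.0043 0.0127 4.8
scene 0.14 107 x -0.0297 0.0297 y -0.0126 0.0121 85.6
scene 0.15 65 x -0.0298 0.0212 y -0.0166 0.0158 62.0
scene 0.16 60 x -0.0199 0.021 y 0.004 0.0168 87.0
scene 0.17 66 x -0.0177 0.0286 y 0.0063 0.0167 85.6
scene 0.18 82 x -0.0284 0.0299 y 0.008 0.0196 87.8
scene 0.19 69 x -0.0173 0.0296 y 0.0073 0.0192 84.5
```

View pics/s5.png

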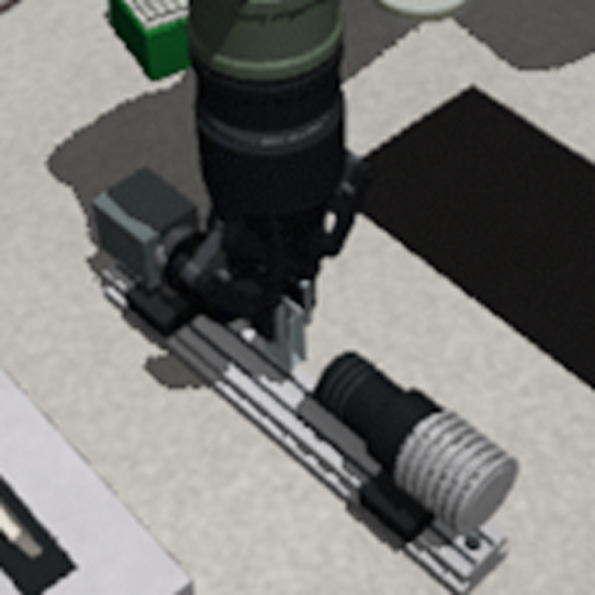

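The cell is held square between lens and lamp at (290,340), centred to about 1 mm, with nothing touching. I'll let it settle and hand in.

Call:
{"op": "jog_arm", "data": {"commands": [0,0,0,0,0,0,0,0,0,0,0,0,0,0,0,0,0,0,0,0]}}

```text
clock: 19.4
ee_pos: [0.6732, 0.0046, 0.2616]
tcp_rot: [0.727, -0.686, -0.0, 0.0]
ft_force: [0.5, -0.7, -0.3]
grip_width: 0.139
finger_force: 28.7
```

```bash
python3 -c "
from station import bot
print(bot.job_done())"
```

```text
the job is handed in; nothing more can be done
None
```

I handed the job in at about 19 s: the 40 mm cell is released fully home in its own slot, and the 20 mm cell is held upright and square at mid-gap in the light path, about 1 mm off the axis by my camera measurements. The hand-in call returned no verdict.

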